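# Let a roller out of the lever dispenser and ease its lid shut

### The job

Press the red pad of the dispenser's lever all the way down with your fingertips, without forcing it against its stop, so that the blue lid lifts and the brass roller rolls out, and keep it down until the roller lies still against the front stop. Then let the lever rise slowly, easing the lid down until it is fully shut without slamming, and move clear. Touch only the lever: do not touch the lid or the roller, and leave the other things on the bench where they are.

Things in the scene. Friction and masses are not known exactly. Their poses are not given: they have to be found in the camera images.
- dispenser: grey roller dispenser fixed on a wooden plinth that stands 2 to 60 mm over the bench; origin on the plinth under the hopper. -x points out of the open outlet (roughly to the robot), +y to the lever's side, z up. Box: x -60 to 78, y +-48, 145 mm high, lid shut; open the lid reaches 240 mm high and forward to x = -80. Outlet trough: x -168 to -60, y +-44, 62 mm high.
- pad_top (a point): centre of the top of the red press pad (40x36 mm, flat, tilts at most 9 degrees) at the lever's front end; moves with the lever. At rest it is at x -196, y +79, z +124 mm in the dispenser's frame; fully pressed it is 46 mm lower and 5 mm farther out along -x. Clear above and below, but a tall tool chest (to 0.43 m) stands at x > 0.58, y > -0.02 m
- lever_pivot (a joint): turn of the steel press lever, rad: 0 up (at rest), 0.29 fully pressed, where it meets a rigid stop; over 45 N on it is too much. Spring and lid weight push it back up: about 4 to 10 N at the pad. It follows the fingertips up as they rise
- press_lever: the steel lever with the red pad, 262 mm long, along the left (+y) side of the dispenser; origin on its pivot, 85 mm above the plinth
- lid_hinge (a joint): opening of the blue lid, rad: 0 shut, about 0.9 with the lever fully pressed. A rod links it to the lever: about 3 rad of lid per rad of lever, so 10 mm/s at the pad is about 0.2 rad/s of lid. If the lever is let go the lid falls at over 3 rad/s and slams; shutting slower than 1.5 rad/s is no slam
- hood_lid: the blue hood lid, 132x96 mm top with an 80 mm flap hanging at its front that closes the outlet; origin on its hinge at the top rear of the box. Not to be touched
- roller: brass roller, cylinder 28 mm diameter, 60 mm long, its axis along the dispenser's y; origin at its centre. It waits on the chute behind the flap and rolls out by itself when the lid opens. Not to be touched
- front_stop (a point): where the roller's centre comes to lie when it has rolled out against the front stop of the trough (144 mm in front of the dispenser's origin, 45 mm above the plinth; axes as the dispenser's)
- bush_bronze: bronze flanged bush 45x45x30 mm standing on the bench; origin under its centre. Leave alone
- tin_flux: small yellow tin with a wood-coloured lid, 61 mm across, 50 mm high; origin under its centre. Leave alone
- gear_b: small steel gear 55 mm across, 19 mm high, lying flat; origin under its centre. Leave alone
- oil_stone: dark grey oil stone 50x150x26 mm lying flat; origin under its centre. Leave alone

How it is judged:
By the outcome, as a careful person would: the job done as asked, in the order asked, and still so for the second after the job is handed in, with the robot touching nothing.
It also fails if it takes over 56 s, if anything falls off the work surface, if the arm or the gripper's body presses on something with over 40 N, if the wrist force passes 120 N, or if a joint passes its speed limit or range.

### The arm

A 6-joint arm with a two-finger parallel gripper is mounted at the origin on a cart in front of the work surface, level with it; the furniture and walls round the work are solid. World frame = base frame: x ahead of the robot, y to its left, z up, the work surface at z = 0. Lengths are in m, angles in rad, forces in N, time in s.
With the tool pointing down it reaches from about 0.35 to 0.85 m from the base axis. Payload 8.1 kg.
Tool frame: the origin (TCP) lies at the very end of the fingers, on their centre line; the grasp point (between the pads) lies 19 mm behind it (r.hold_point_z is the distance from the TCP to the grasp point, in m); z points along the fingers, x is the direction in which the jaws open and shut, and the axes are right-handed (so a half turn about z gives the same grasp; the last joint's range is limited). The gripper opens to 85 mm and grips with 20 to 120 N. Pads are 22 mm wide; open, the fingers measure 114 mm over their backs; the gripper's body (76 mm by 85 mm) begins 54 mm behind the grasp point. The pads swing forward as they close: fully open they stand 13 mm farther back than shut.
Start: joints at [-1.219, 0.13, 1.488, -0, 1.523, -0.085], TCP at [0.254, -0.544, 0.231] pointing down, gripper open.
Joint ranges: [-2.96, 2.96], [-0.89, 2.26], [0.02, 2.5], [-1.34, 4.48], [0, 2.73], [-2.66, 2.66]. Speed limits (rad/s): [2.39, 2.39, 2.79, 3.14, 3.14, 3.14].

### API

Orientations are given as a unit quaternion [w, x, y, z].
In Python, from plant import sensors, vision, r gives the robot as it stands. The module is installed in compiled form; this text tells all that it offers.
- The arm moves only by the tool drive_tool, never from a script. Its argument "commands" is a list of rows, each an object with "offset": the shift along the tool's x, y, z in units of 30 mm (1.0 is 30 mm), a list of three; "angular": the turn, a rotation vector about the tool's x, y, z in units of 8 degrees (1.0 is 8 degrees), a list of three; "claw": the closure, from -1 (fully open) to 1 (shut). In form: [{"offset": [dx, dy, dz], "angular": [rx, ry, rz], "claw": claw}, ...]. A call has 1 to 20 rows; each row is the pose to reach, as a shift and turn from the pose commanded when the call began, along the tool's axes at that moment; what a row does not reach only later rows make up. A row lasts 1/10 s, in which the tool goes at most 50 mm and 8.59 degrees, less where a joint would pass 70% of its speed; a pose out of reach is approached as far as the arm can. A call with a gripper value outside its range is refused whole. The fingers move at their own pace and stop on an object; "force" is the grip in N (left out, the last holds). Time passes only in rows, so rows that repeat a pose let the fingers close. It gives the time, the measured TCP pose, the force and the opening at its end, in the units of the state.
- sensors.get_state(): the state, without advancing time (a new reading comes with each control period).
- vision.capture(name): name is "scene" or "top"; returns the picture (400x640x3 uint8, red, green, blue); there is no depth.
- vision.camera_params(name): a dict with "fx", "fy", "cx", "cy" (pixels), "distortion" ([k1, k2, p1, p2, k3] as OpenCV has them; the pictures are not rectified), "rvec" (rotation vector, rad) and "tvec" (3), from world to camera coordinates, as OpenCV has them. Camera axes: x right, y down, z forward; pixel columns grow to the right and rows downward; lengths in m; the calibration is good to about 2 mm. A picture is of the moment at which its call begins. camera_params takes no time and is no camera call.
- r.finish_job(): hands the job in, once; it reports no verdict.
The state is a dict: "t": time; "joint_positions": joint angles; "dq": joint speeds; "tau": joint torques, N m; "tool_pos": TCP position; "eef_rot": TCP orientation; "contact_force": force on the tool from outside, world axes, zero at the start; "ft_torque": the same for the moment, N m; "gripper_width": opening from 0.0 (shut) to 1.0 (fully open).
Only numpy, scipy, OpenCV 4.12 (cv2) and the standard library are available. Lean on these libraries where they do the work, as an engineer would, in place of code of your own. Each camera call takes 0.05 s, during which the arm holds its last target. There are 200 camera calls.

## Working session

There is one attempt and no reset: what is moved stays moved. The work goes in short steps, Python scripts to look and compute and a tool call to move; the robot and the scene stay as the last step left them, time stands still between calls to the robot, and variables do not carry over. Pictures are saved under pics/ and viewed, about 8 in all and at most 12, crops included, and the job is handed in when it is done.

Besides the shell and the picture viewer there is one more tool, called after ">>>" as name([rows], argument=value, ...), one row to a line, values as JSON. drive_tool: Moves the arm, as the interface text tells. Its arguments: {"type":"object","properties":{"commands":{"type":"array","items":{"type":"object","properties":{"offset":{"type":"array","items":{"type":"number"}},"angular":{"type":"array","items":{"type":"number"}},"claw":{"type":"number"}}}},"force":{"type":"number"}},"required":["commands"]}

```bash
mkdir -p pics; python3 - <<'E'
from plant import sensors, vision, r
import cv2,numpy as np
for n in("scene","top"):
    im=vision.capture(n); cv2.imwrite(f"pics/{n}0.png",im[:,:,::-1])
    p=vision.camera_params(n); print(n,p)
    R=cv2.Rodrigues(np.array(p["rvec"],float))[0]; print("cam pos",-R.T@np.array(p["tvec"]).ravel())
print(sensors.get_state())
E
```

```text
scene {'fx': 368.05795624508715, 'fy': 368.05795624508715, 'cx': 318.84531842842983, 'cy': 200.49218859002525, 'distortion': array([-0.06590833,  0.        ,  0.        ,  0.        ,  0.        ]), 'rvec': array([ 0.67948162, -2.37973917,  1.44225673]), 'tvec': array([0.50482639, 0.25461792, 0.92661848])}
cam pos [0.06542414 0.86514325 0.65234087]
top {'fx': 470.2055425724342, 'fy': 470.2055425724342, 'cx': 320.6824063243212, 'cy': 194.16884335022792, 'distortion': array([-0.0283595,  0.       ,  0.       ,  0.       ,  0.       ]), 'rvec': array([ 2.13062657, -2.17124883,  0.14143328]), 'tvec': array([0.04654859, 0.60119108, 1.37296679])}
cam pos [0.41345453 0.03350711 1.44103016]
{'t': 0.1, 'joint_positions': array([-1.21942497e+00,  1.31113537e-01,  1.48917131e+00,  1.82466191e-05,
        1.52299313e+00, -8.54195015e-02]), 'dq': array([-1.84327840e-04, -8.90114664e-04, -1.76830985e-03,  1.65079247e-05,
        1.54245164e-03, -9.48761009e-04]), 'tau': array([ 2.34504609e-03, -5.70948315e+01, -5.01944625e+01, -1.34678221e-04,
        8.05125892e-03, -1.48055801e-04]), 'tool_pos': array([ 0.25366559, -0.54319624,  0.23033215]), 'eef_rot': array([-5.18833645e-04,  8.43514073e-01, -5.37106412e-01, -6.64062235e-04]), 'contact_force': array([-0.56923106,  0.46714602,  0.17706611]), 'ft_torque': array([-0.03431698,  0.03574222,  0.0053659 ]), 'gripper_width': 1.0002179875170043}
```

View pics/scene0.png

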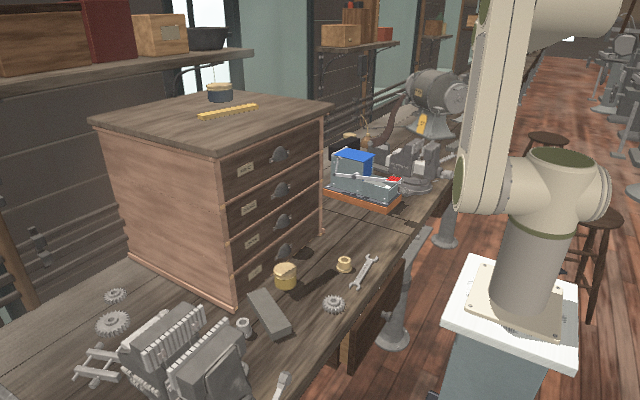

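View pics/top0.png

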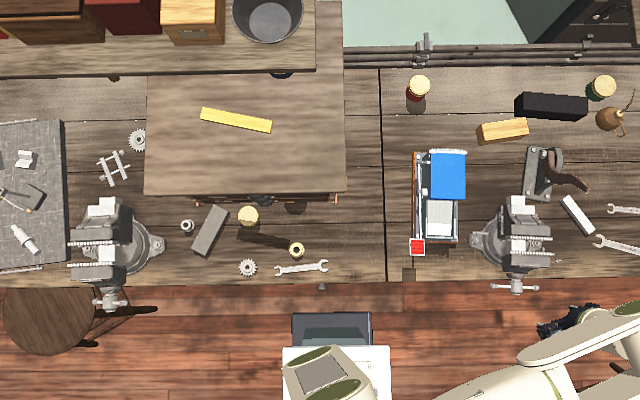

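The scene view shows the dispenser at about (365,180), with the red pad at (394,180). In the top view the pad is at (417,247), the blue lid at (448,175), and the trough runs down towards the robot. A vise stands at the right, around (510,240).

```bash
cat >h.py <<'E'
import cv2,numpy as np
from plant import sensors, vision, r
def cam(n):
    p=vision.camera_params(n);K=np.array([[p["fx"],0,p["cx"]],[0,p["fy"],p["cy"]],[0,0,1]])
    return K,p["distortion"],np.array(p["rvec"],float),np.array(p["tvec"],float).ravel()
def ray(n,uv):
    K,d,rv,t=cam(n);R=cv2.Rodrigues(rv)[0]
    x=cv2.undistortPoints(np.array([[uv]],float),K,d)[0,0]
    return -R.T@t, R.T@np.array([x[0],x[1],1.])
def onz(n,uv,z):
    o,d=ray(n,uv);return o+d*(z-o[2])/d[2]
def tri(a,b):
    (o1,d1),(o2,d2)=ray("top",a),ray("scene",b)
    s=np.linalg.lstsq(np.c_[d1,-d2],o2-o1,rcond=None)[0]
    p,q=o1+s[0]*d1,o2+s[1]*d2
    return (p+q)/2,np.linalg.norm(p-q)
def proj(n,P):
    K,d,rv,t=cam(n);return cv2.projectPoints(np.array(P,float).reshape(-1,1,3),rv,t,K,d)[0][:,0]
E
python3 - <<'E'
from h import *
for n,(x0,y0,x1,y1) in dict(scene=(320,135,420,220),top=(395,135,500,270)).items():
    im=cv2.imread(f"pics/{n}0.png");h=cv2.cvtColor(im,cv2.COLOR_BGR2HSV);H,S,V=cv2.split(h)
    roi=np.zeros(H.shape,bool);roi[y0:y1,x0:x1]=1
    for c,m in dict(red=((H<5)|(H>174))&(S>170)&(V>90),blue=(H>100)&(H<125)&(S>150)).items():
        m=(m&roi).astype(np.uint8)
        k,l,st,ce=cv2.connectedComponentsWithStats(m)
        i=1+np.argmax(st[1:,4]);mm=(l==i).astype(np.uint8)
        ct=cv2.findContours(mm,0,2)[0][0]
        print(n,c,st[i],ce[i].round(1),"V",np.percentile(V[mm>0],[5,25,50,75,95]),cv2.minAreaRect(ct),cv2.approxPolyDP(ct,2,True)[:,0].tolist())
        if c=="red": print(V[st[i][1]-1:st[i][1]+st[i][3]+1,st[i][0]-1:st[i][0]+st[i][2]+1]*mm[st[i][1]-1:st[i][1]+st[i][3]+1,st[i][0]-1:st[i][0]+st[i][2]+1])
    cv2.imwrite(f"pics/{n}crop.png",cv2.resize(im[y0:y1,x0:x1],None,fx=4,fy=4,interpolation=2))
a=cv2.imread("pics/scenecrop.png");b=cv2.imread("pics/topcrop.png")
c=np.zeros((540,820,3),np.uint8);c[:340,:400]=a;c[:540,400:820]=b;cv2.imwrite("pics/crops.png",c[:,:800])
E
```

```text
scene red [387 176  14   5  38] [393.4 178.4] V [184.4 215.5 241.  255.  255. ] ((393.5, 178.0), (4.0, 13.0), 90.0) [[387, 179], [397, 180], [400, 177], [395, 179], [390, 176]]
[[  0   0   0   0   0   0   0   0   0   0   0   0   0   0   0   0]
 [  0   0   0   0 218   0 254   0   0   0   0   0   0   0   0   0]
 [  0   0 196 197   0 255 219   0 255   0 185 255 206   0 255   0]
 [  0   0   0 234 255   0   0 255 220   0 255 219 190 255   0   0]
 [  0 255 255 253 204 236 243   0 165 255 215 187 255   0   0   0]
 [  0   0   0   0 181 245 239 255 255 254 217 236   0   0   0   0]
 [  0   0   0   0   0   0   0   0   0   0   0   0   0   0   0   0]]
scene blue [335 148  40  14 306] [355.  154.5] V [186.25 216.   218.   220.   227.  ] ((354.41650390625, 154.36740112304688), (38.030181884765625, 10.017271995544434), 12.804265022277832) [[335, 154], [361, 161], [369, 157], [371, 159], [374, 154], [349, 148]]
top red [411 240  13  14 176] [416.8 246.7] V [200.25 251.   255.   255.   255.  ] ((417.0, 246.5), (13.0, 12.0), 90.0) [[411, 240], [411, 253], [423, 253], [423, 241]]
[[  0   0   0   0   0  
[... 455 characters left out ...]
 255 255 255 255 255   0]
 [  0 255 255 255 255 255 255 255 255 255 255 255 255 255   0]
 [  0 255 198 187 185 232 232 233 202 204 201 202 249 255   0]
 [  0 255 255 255 255 255 255 255 255 255 255 255 255 255   0]
 [  0 255 255 255 255 255 255 255 255 255 255 255 255 255   0]
 [  0 255 255 255 255 255 255 255 255 255 255 255 255 255   0]
 [  0 255 255 224 223 223 222 236 237 237 239 177 182 255   0]
 [  0 255 255 255 255 255 255 255 255 255 255 252 254 255   0]
 [  0   0   0   0   0   0   0   0   0   0   0   0   0   0   0]]
top blue [ 430  153   36   47 1591] [447.5 176.6] V [245.5 248.  249.  250.  255. ] ((447.5, 176.0), (46.0, 35.0), 90.0) [[430, 154], [430, 197], [464, 198], [464, 155]]
```

View pics/crops.png

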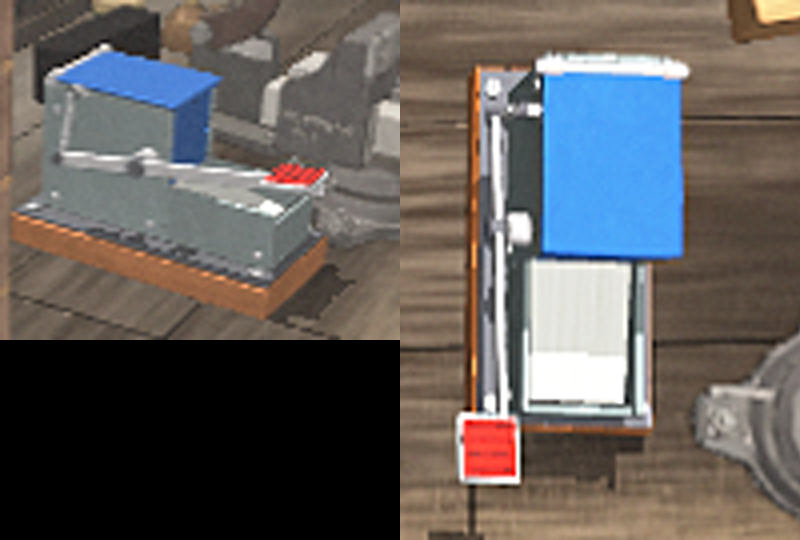

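The crops show the pad, with its white rim, centred at top (417.2,246.8) and scene (393.8,178.5). The lid's edges are nearly aligned with the picture axes. The plinth front is at about x=395+(470..650-400)/4 in the top view.

```bash
python3 - <<'E'
from h import *
T=lambda x,y:(395+(x-400)/4-.375,135+y/4-.375); S=lambda x,y:(320+x/4-.375,135+y/4-.375)
P,e=tri((416.9,246.6),S(295,175));print("pad",P.round(4),e*1e3)
# lid corners: rear-left, front-left, front-right
for a,b in (((543,252),(180,108)),((683,260),(219,78)),((544,74),(57,83))):
    P2,e=tri(T(*a),S(*b));print("lid",P2.round(4),e*1e3)
z=P[2]
for h in (.03,.05,z-.124):
  print("h",h,"pad at",onz("top",(416.9,246.6),h+.124).round(4))
  L=[onz("top",T(*a),h+.145) for a in((544,74),(543,252),(683,80),(683,258))]
  print([l.round(4)[:2].tolist() for l in L],"yaw L,R", [np.degrees(np.arctan2(*(L[i]-L[i+1])[[1,0]])).round(2) for i in(0,2)])
h=z-.124
Pr=[onz("top",T(*a),h) for a in((475,68),(473,432),(650,430))];print([p.round(4)[:2].tolist() for p in Pr],np.degrees(np.arctan2(*(Pr[0]-Pr[1])[[1,0]])))
print([onz("scene",S(*a),0).round(4)[:2].tolist() for a in((14,243),(267,317))])
E
```

```text
pad [ 0.4384 -0.2251  0.1483] 1.491774616635938
lid [ 0.5679 -0.2652  0.1673] 3.7403010200998565
lid [ 0.5657 -0.359   0.1664] 7.152481528690456
lid [ 0.6952 -0.2724  0.1624] 1.0281588662566108
h 0.03 pad at [ 0.4376 -0.2242  0.154 ]
[[0.692, -0.2696], [0.5687, -0.2627], [0.686, -0.3653], [0.5627, -0.3578]] yaw L,R [np.float64(-3.2), np.float64(-3.46)]
h 0.05 pad at [ 0.4372 -0.2202  0.174 ]
[[0.6876, -0.2648], [0.5662, -0.258], [0.6817, -0.359], [0.5604, -0.3516]] yaw L,R [np.float64(-3.2), np.float64(-3.46)]
h 0.024307579297612736 pad at [ 0.4377 -0.2254  0.1483]
[[0.6932, -0.2709], [0.5694, -0.264], [0.6873, -0.367], [0.5634, -0.3596]] yaw L,R [np.float64(-3.2), np.float64(-3.46)]
[[0.7308, -0.2527], [0.4521, -0.2386], [0.451, -0.3719]] -2.8788594214605365
[[0.7223, -0.242], [0.4551, -0.238]]
```

>>> drive_tool([
  {"offset": [0, 0, -1.6], "angular": [0, 0, 0], "claw": 1},
  {"offset": [0, 0, -3.3], "angular": [0, 0, 0], "claw": 1},
  {"offset": [0, 0, -3.3], "angular": [0, 0, 0], "claw": 1},
  {"offset": [-1, -1.4, -3.3], "angular": [0, 0, 0.5], "claw": 1},
  {"offset": [-2, -2.8, -3.3], "angular": [0, 0, 1], "claw": 1},
  {"offset": [-3, -4.2, -3.3], "angular": [0, 0, 1.5], "claw": 1},
  {"offset": [-4, -5.7, -3.3], "angular": [0, 0, 2], "claw": 1},
  {"offset": [-5, -7.1, -3.3], "angular": [0, 0, 2.5], "claw": 1},
  {"offset": [-6, -8.5, -3.3], "angular": [0, 0, 3], "claw": 1},
  {"offset": [-7.05, -9.97, -3.3], "angular": [0, 0, 3.5], "claw": 1},
  {"offset": [-7.05, -9.97, -3.3], "angular": [0, 0, 3.5], "claw": 1},
  {"offset": [-7.05, -9.97, -3.3], "angular": [0, 0, 3.5], "claw": 1},
  {"offset": [-7.05, -9.97, -2], "angular": [0, 0, 3.5], "claw": 1},
  {"offset": [-7.05, -9.97, -0.7], "angular": [0, 0, 3.5], "claw": 1},
  {"offset": [-7.05, -9.97, 0.6], "angular": [0, 0, 3.5], "claw": 1},
  {"offset": [-7.05, -9.97, 1.4], "angular": [0, 0, 3.5], "claw": 1},
  {"offset": [-7.05, -9.97, 1.4], "angular": [0, 0, 3.5], "claw": 1},
  {"offset": [-7.05, -9.97, 1.4], "angular": [0, 0, 3.5], "claw": 1},
])

```text
t: 1.9
tool_pos: [0.4349, -0.2262, 0.1896]
eef_rot: [-0.0, -0.688, 0.726, 0.0]
contact_force: [-0.1, 0.5, 1.4]
gripper_width: 0.003
```

```bash
python3 - <<'E'
from h import *
s=sensors.get_state();print(s["t"],s["tool_pos"],s["eef_rot"],s["contact_force"],s["gripper_width"])
b=vision.capture("top")[:,:,::-1];a=vision.capture("scene")[:,:,::-1]
c=np.zeros((540,840,3),np.uint8);c[:400,:400]=cv2.resize(a[120:220,320:420],None,fx=4,fy=4);c[:,400:]=cv2.resize(b[135:270,385:495],None,fx=4,fy=4)
cv2.imwrite("pics/c1.png",c[:,:800])
print(proj("scene",[s["tool_pos"]]),proj("top",[s["tool_pos"]]))
E
```

```text
1.9 [ 0.43491222 -0.22622611  0.18960196] [-1.88767204e-04 -6.88207431e-01  7.25513895e-01  2.89686126e-04] [-0.12954586  0.50830216  1.38898675] 0.0031149876946037704
[[395.96697663 167.07995683]] [[420.37323608 247.30328582]]
```

View pics/c1.png

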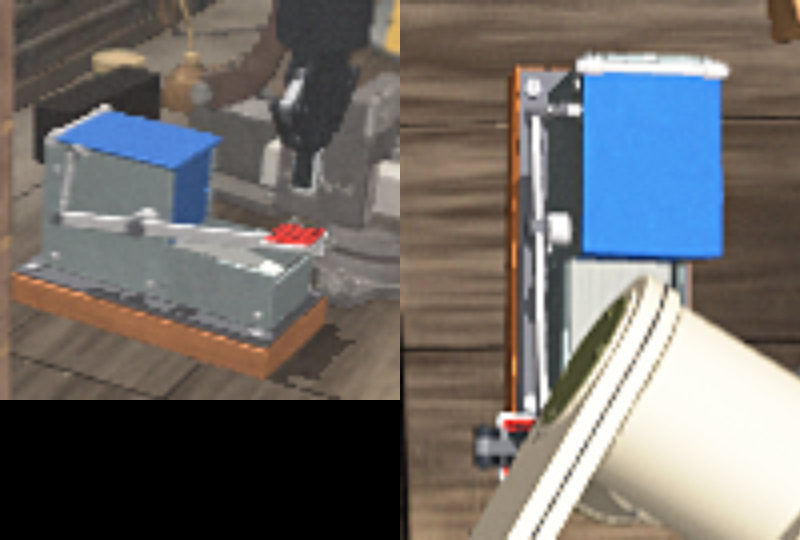

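The tips are over the pad, at scene px (394,167) against the pad at (394,178). Nothing has been touched.

>>> drive_tool([
  {"offset": [0, 0, 0.4], "angular": [0, 0, 0], "claw": 1},
  {"offset": [0, 0, 0.8], "angular": [0, 0, 0], "claw": 1},
  {"offset": [0, 0, 1.1], "angular": [0, 0, 0], "claw": 1},
  {"offset": [0, 0, 1.2], "angular": [0, 0, 0], "claw": 1},
  {"offset": [0, 0, 1.27], "angular": [0, 0, 0], "claw": 1},
  {"offset": [0, 0, 1.33], "angular": [0, 0, 0], "claw": 1},
  {"offset": [0, 0, 1.4], "angular": [0, 0, 0], "claw": 1},
  {"offset": [0, 0, 1.47], "angular": [0, 0, 0], "claw": 1},
  {"offset": [0, 0, 1.53], "angular": [0, 0, 0], "claw": 1},
  {"offset": [0, 0, 1.6], "angular": [0, 0, 0], "claw": 1},
])

```text
t: 3.0
tool_pos: [0.4355, -0.2257, 0.1419]
eef_rot: [-0.0, -0.689, 0.725, -0.0]
contact_force: [-3.7, 0.0, 5.9]
gripper_width: 0.001
```

>>> drive_tool([
  {"offset": [0, 0.01, 0.07], "angular": [0, 0, 0], "claw": 1},
  {"offset": [0, 0.02, 0.14], "angular": [0, 0, 0], "claw": 1},
  {"offset": [0, 0.03, 0.21], "angular": [0, 0, 0], "claw": 1},
  {"offset": [0, 0.04, 0.28], "angular": [0, 0, 0], "claw": 1},
  {"offset": [0, 0.05, 0.35], "angular": [0, 0, 0], "claw": 1},
  {"offset": [0, 0.06, 0.42], "angular": [0, 0, 0], "claw": 1},
  {"offset": [0, 0.07, 0.49], "angular": [0, 0, 0], "claw": 1},
  {"offset": [0, 0.08, 0.56], "angular": [0, 0, 0], "claw": 1},
  {"offset": [0, 0.09, 0.63], "angular": [0, 0, 0], "claw": 1},
  {"offset": [0, 0.1, 0.7], "angular": [0, 0, 0], "claw": 1},
  {"offset": [0, 0.11, 0.77], "angular": [0, 0, 0], "claw": 1},
  {"offset": [0, 0.12, 0.84], "angular": [0, 0, 0], "claw": 1},
  {"offset": [0, 0.13, 0.91], "angular": [0, 0, 0], "claw": 1},
  {"offset": [0, 0.14, 0.98], "angular": [0, 0, 0], "claw": 1},
  {"offset": [0, 0.15, 1.05], "angular": [0, 0, 0], "claw": 1},
])

```text
t: 4.5
tool_pos: [0.4328, -0.2256, 0.1114]
eef_rot: [0.001, -0.689, 0.725, -0.002]
contact_force: [3.3, 2.2, 6.6]
gripper_width: 0.002
```

```bash
cat >look.py <<'E'
from h import *
import sys
s=sensors.get_state();print(s["t"],s["tool_pos"].round(4),s["contact_force"].round(1))
b=vision.capture("top")[:,:,::-1];a=vision.capture("scene")[:,:,::-1]
c=np.zeros((540,800,3),np.uint8);c[:400,:400]=cv2.resize(a[120:220,320:420],None,fx=4,fy=4);c[:,400:]=cv2.resize(b[135:270,395:495],None,fx=4,fy=4)
cv2.imwrite(f"pics/{sys.argv[1]}.png",c)
E
python3 look.py c2
```

```text
4.5 [ 0.4328 -0.2256  0.1114] [3.3 2.2 6.6]
```

View pics/c2.png

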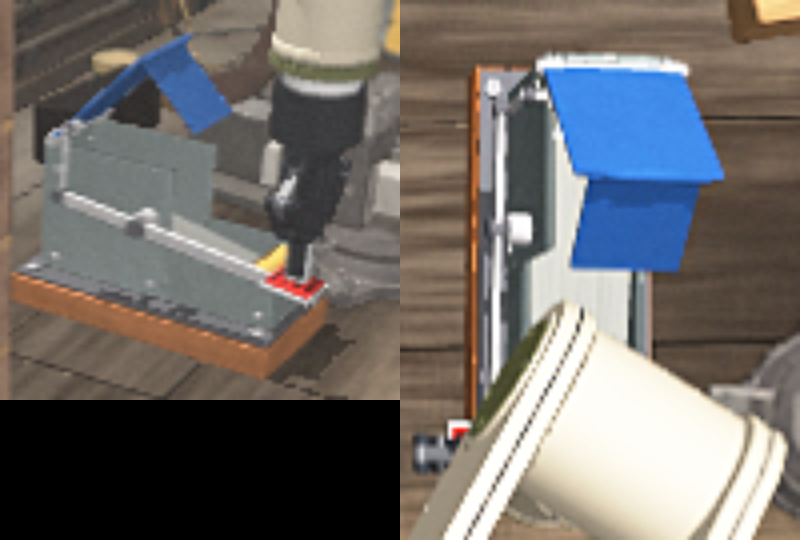

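The lid is well open and the roller shows yellow at about scene (387,184), already at the front. I'll continue gently to the stop.

>>> drive_tool([
  {"offset": [0, 0, 0.04], "angular": [0, 0, 0], "claw": 1},
  {"offset": [0, 0, 0.08], "angular": [0, 0, 0], "claw": 1},
  {"offset": [0, 0, 0.12], "angular": [0, 0, 0], "claw": 1},
  {"offset": [0, 0, 0.16], "angular": [0, 0, 0], "claw": 1},
  {"offset": [0, 0, 0.2], "angular": [0, 0, 0], "claw": 1},
  {"offset": [0, 0, 0.2], "angular": [0, 0, 0], "claw": 1},
])

```text
t: 5.2
tool_pos: [0.4329, -0.2257, 0.1063]
eef_rot: [0.001, -0.689, 0.725, -0.002]
contact_force: [-1.0, 3.7, 14.3]
gripper_width: -0.001
```

>>> drive_tool([
  {"offset": [0, 0, 0], "angular": [0, 0, 0], "claw": 1},
  {"offset": [0, 0, 0], "angular": [0, 0, 0], "claw": 1},
  {"offset": [0, 0, 0], "angular": [0, 0, 0], "claw": 1},
])

```text
t: 5.5
tool_pos: [0.4329, -0.2257, 0.1063]
eef_rot: [0.001, -0.689, 0.725, -0.002]
contact_force: [-0.0, 3.1, 13.8]
gripper_width: -0.001
```

>>> drive_tool([
  {"offset": [0, 0, 0.02], "angular": [0, 0, 0], "claw": 1},
  {"offset": [0, 0, 0.03], "angular": [0, 0, 0], "claw": 1},
  {"offset": [0, 0, 0.03], "angular": [0, 0, 0], "claw": 1},
])

```text
t: 5.8
tool_pos: [0.433, -0.2258, 0.1059]
eef_rot: [0.001, -0.689, 0.725, -0.002]
contact_force: [-2.3, 4.9, 18.0]
gripper_width: 0.001
```

>>> drive_tool([
  {"offset": [0, 0, 0.02], "angular": [0, 0, 0], "claw": 1},
  {"offset": [0, 0, 0.03], "angular": [0, 0, 0], "claw": 1},
  {"offset": [0, 0, 0.03], "angular": [0, 0, 0], "claw": 1},
  {"offset": [0, 0, 0.03], "angular": [0, 0, 0], "claw": 1},
])

```text
t: 6.2
tool_pos: [0.433, -0.2258, 0.1055]
eef_rot: [0.001, -0.689, 0.725, -0.002]
contact_force: [-4.6, 5.4, 22.1]
gripper_width: 0.001
```

```bash
python3 look.py c3; python3 - <<'E'
from h import *
# predicted roller centre at front stop, and lever press check: pad corners in the scene
s=np.radians(-3.1);R=np.array([[np.cos(s),-np.sin(s)],[np.sin(s),np.cos(s)]])
o=np.array([.438,-.225])-R@[-.196,.079];print("origin",o)
P=lambda x,y,z:np.r_[o+R@[x,y],.0243+z]
q=lambda x:((x-[320,120])*4).round(0).tolist()
print("stop L,C,R (crop px)",[q(v) for v in proj("scene",[P(-.144,.03,.045),P(-.144,0,.045),P(-.144,-.03,.045)])])
print("pad rest/pressed",[q(v) for v in proj("scene",[P(-.196,.079,.124),P(-.201,.079,.078)])])
E
```

```text
6.2 [ 0.433  -0.2258  0.1055] [-4.6  5.4 22.1]
origin [ 0.62944096 -0.31448384]
stop L,C,R (crop px) [[256.0, 282.0], [270.0, 270.0], [284.0, 259.0]]
pad rest/pressed [[295.0, 234.0], [295.0, 284.0]]
```

View pics/c3.png

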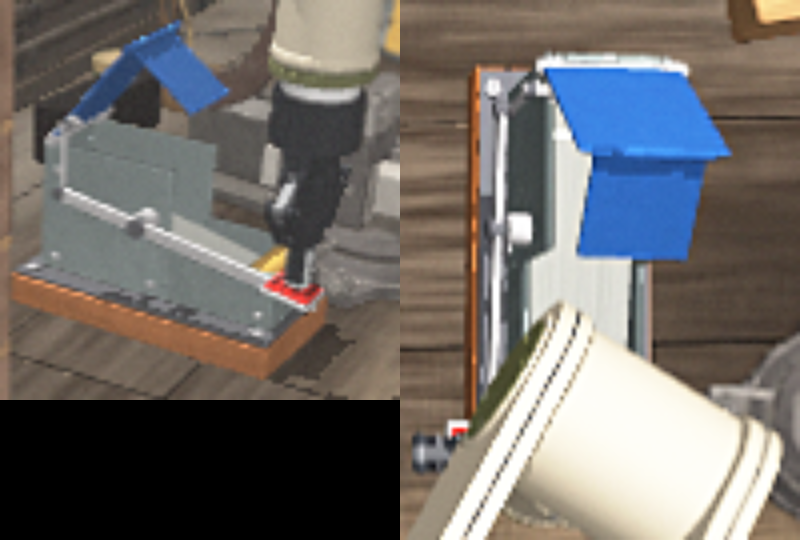

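The lever is at its stop: force has risen to 22 N with almost no travel, and the pad is at crop (292,290), level with the predicted fully pressed position. The yellow of the roller is at crop (268,264), matching the front stop at (270,270). I'll hold and check that the roller stays still.

>>> drive_tool([
  {"offset": [0, 0, 0], "angular": [0, 0, 0], "claw": 1},
  {"offset": [0, 0, 0], "angular": [0, 0, 0], "claw": 1},
  {"offset": [0, 0, 0], "angular": [0, 0, 0], "claw": 1},
  {"offset": [0, 0, 0], "angular": [0, 0, 0], "claw": 1},
  {"offset": [0, 0, 0], "angular": [0, 0, 0], "claw": 1},
  {"offset": [0, 0, 0], "angular": [0, 0, 0], "claw": 1},
  {"offset": [0, 0, 0], "angular": [0, 0, 0], "claw": 1},
  {"offset": [0, 0, 0], "angular": [0, 0, 0], "claw": 1},
  {"offset": [0, 0, 0], "angular": [0, 0, 0], "claw": 1},
  {"offset": [0, 0, 0], "angular": [0, 0, 0], "claw": 1},
])

```text
t: 7.3
tool_pos: [0.433, -0.2258, 0.1055]
eef_rot: [0.001, -0.689, 0.725, -0.002]
contact_force: [-5.4, 5.6, 22.1]
gripper_width: -0.004
```

```bash
python3 look.py c4; python3 - <<'E'
import cv2,numpy as np
a,b=[cv2.imread(f"pics/c{i}.png")[:400,:400] for i in(3,4)]
for i in(a,b):
    h=cv2.cvtColor(i,40);m=(h[...,0]>18)&(h[...,0]<32)&(h[...,1]>130)&(h[...,2]>150);m[:220]=0
    y,x=np.nonzero(m);print(len(x),x.mean(),y.mean())
print("maxdiff roller region",cv2.absdiff(a,b)[235:285,240:300].max())
E
```

```text
7.3 [ 0.433  -0.2258  0.1055] [-5.4  5.6 22.1]
309 272.6860841423948 261.88349514563106
338 272.0769230769231 261.70710059171597
maxdiff roller region 8
```

The roller is still (difference between frames is noise only). Now a slow release.

>>> drive_tool([
  {"offset": [0, 0, -0.05], "angular": [0, 0, 0], "claw": 1},
  {"offset": [0, 0, -0.1], "angular": [0, 0, 0], "claw": 1},
  {"offset": [0, -0.01, -0.15], "angular": [0, 0, 0], "claw": 1},
  {"offset": [0, -0.02, -0.2], "angular": [0, 0, 0], "claw": 1},
  {"offset": [0, -0.03, -0.25], "angular": [0, 0, 0], "claw": 1},
  {"offset": [0, -0.04, -0.3], "angular": [0, 0, 0], "claw": 1},
  {"offset": [0, -0.05, -0.35], "angular": [0, 0, 0], "claw": 1},
  {"offset": [0, -0.06, -0.4], "angular": [0, 0, 0], "claw": 1},
  {"offset": [0, -0.07, -0.45], "angular": [0, 0, 0], "claw": 1},
  {"offset": [0, -0.08, -0.5], "angular": [0, 0, 0], "claw": 1},
  {"offset": [0, -0.09, -0.55], "angular": [0, 0, 0], "claw": 1},
  {"offset": [0, -0.1, -0.6], "angular": [0, 0, 0], "claw": 1},
  {"offset": [0, -0.11, -0.65], "angular": [0, 0, 0], "claw": 1},
  {"offset": [0, -0.12, -0.7], "angular": [0, 0, 0], "claw": 1},
  {"offset": [0, -0.13, -0.75], "angular": [0, 0, 0], "claw": 1},
  {"offset": [0, -0.14, -0.8], "angular": [0, 0, 0], "claw": 1},
  {"offset": [0, -0.15, -0.85], "angular": [0, 0, 0], "claw": 1},
  {"offset": [0, -0.15, -0.9], "angular": [0, 0, 0], "claw": 1},
  {"offset": [0, -0.15, -0.95], "angular": [0, 0, 0], "claw": 1},
  {"offset": [0, -0.15, -1.0], "angular": [0, 0, 0], "claw": 1},
])

```text
t: 9.4
tool_pos: [0.4357, -0.2258, 0.1329]
eef_rot: [0.0, -0.689, 0.725, -0.001]
contact_force: [-1.5, 0.1, 5.1]
gripper_width: 0.002
```

>>> drive_tool([
  {"offset": [0, 0, -0.04], "angular": [0, 0, 0], "claw": 1},
  {"offset": [0, 0, -0.08], "angular": [0, 0, 0], "claw": 1},
  {"offset": [0, 0, -0.12], "angular": [0, 0, 0], "claw": 1},
  {"offset": [0, 0, -0.16], "angular": [0, 0, 0], "claw": 1},
  {"offset": [0, 0, -0.2], "angular": [0, 0, 0], "claw": 1},
  {"offset": [0, 0, -0.24], "angular": [0, 0, 0], "claw": 1},
  {"offset": [0, 0, -0.28], "angular": [0, 0, 0], "claw": 1},
  {"offset": [0, 0, -0.32], "angular": [0, 0, 0], "claw": 1},
  {"offset": [0, 0, -0.36], "angular": [0, 0, 0], "claw": 1},
  {"offset": [0, 0, -0.4], "angular": [0, 0, 0], "claw": 1},
  {"offset": [0, 0, -0.44], "angular": [0, 0, 0], "claw": 1},
  {"offset": [0, 0, -0.48], "angular": [0, 0, 0], "claw": 1},
  {"offset": [0, 0, -0.52], "angular": [0, 0, 0], "claw": 1},
  {"offset": [0, 0, -0.56], "angular": [0, 0, 0], "claw": 1},
  {"offset": [0, 0, -0.6], "angular": [0, 0, 0], "claw": 1},
  {"offset": [0, 0, -0.64], "angular": [0, 0, 0], "claw": 1},
  {"offset": [0, 0, -0.68], "angular": [0, 0, 0], "claw": 1},
  {"offset": [0, 0, -0.72], "angular": [0, 0, 0], "claw": 1},
  {"offset": [0, 0, -0.76], "angular": [0, 0, 0], "claw": 1},
  {"offset": [0, 0, -0.8], "angular": [0, 0, 0], "claw": 1},
])

```text
t: 11.4
tool_pos: [0.4344, -0.2251, 0.1552]
eef_rot: [-0.001, -0.689, 0.725, 0.001]
contact_force: [0.2, -0.0, -0.2]
gripper_width: -0.001
```

>>> drive_tool([
  {"offset": [0, 0, -0.2], "angular": [0, 0, 0], "claw": 1},
  {"offset": [0, 0, -0.6], "angular": [0, 0, 0], "claw": 1},
  {"offset": [0, 0, -1.5], "angular": [0, 0, 0], "claw": 1},
  {"offset": [0, 0, -2.7], "angular": [0, 0, 0], "claw": 1},
  {"offset": [0, 0, -4], "angular": [0, 0, 0], "claw": 1},
  {"offset": [0, 0, -5.5], "angular": [0, 0, 0], "claw": 1},
  {"offset": [1, 0.6, -5.8], "angular": [0, 0, 0], "claw": 1},
  {"offset": [2, 1.2, -5.8], "angular": [0, 0, 0], "claw": 1},
  {"offset": [3, 1.8, -5.8], "angular": [0, 0, 0], "claw": 1},
  {"offset": [4, 2.4, -5.8], "angular": [0, 0, 0], "claw": 1},
  {"offset": [5, 3, -5.8], "angular": [0, 0, 0], "claw": 1},
  {"offset": [6, 3.5, -5.8], "angular": [0, 0, 0], "claw": 1},
  {"offset": [7, 4, -5.8], "angular": [0, 0, 0], "claw": 1},
  {"offset": [8, 4.5, -5.8], "angular": [0, 0, 0], "claw": 1},
  {"offset": [8, 4.5, -5.8], "angular": [0, 0, 0], "claw": 1},
  {"offset": [8, 4.5, -5.8], "angular": [0, 0, 0], "claw": 1},
  {"offset": [8, 4.5, -5.8], "angular": [0, 0, 0], "claw": 1},
])

```text
t: 13.1
tool_pos: [0.2885, -0.4575, 0.3304]
eef_rot: [0.0, -0.689, 0.725, -0.0]
contact_force: [0.1, -0.6, -0.0]
gripper_width: 0.005
```

```bash
python3 look.py c5
```

```text
13.1 [ 0.2885 -0.4575  0.3304] [ 0.1 -0.6 -0. ]
```

View pics/c5.png

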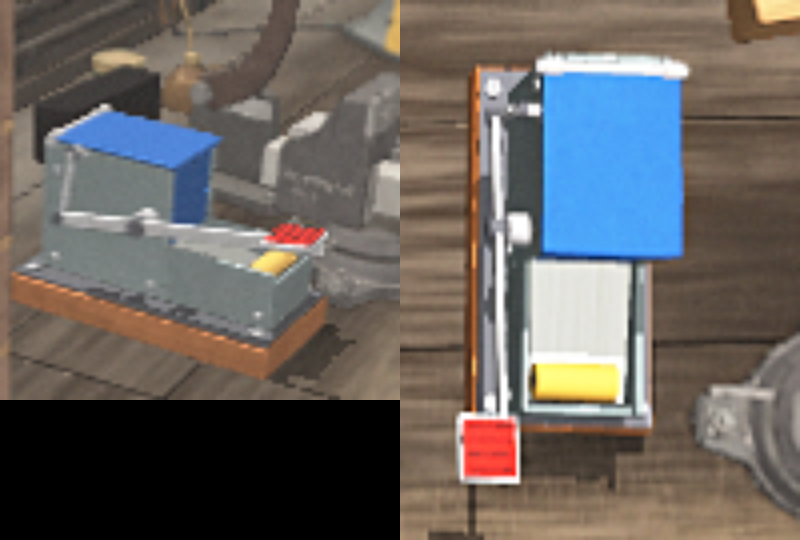

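The lid is shut and the lever is up, both exactly as at the start. The roller lies at the front stop (top crop (577,382)).

```bash
python3 -c "
from plant import r
print(r.finish_job())"
```

```text
the job is handed in; nothing more can be done
None
```

The roller is out against the front stop, the lid is shut again, and I have handed the job in at about 13 s of the 56 s allowed.

- **Pressing:** I pressed the red pad down with the closed fingertips until the lever met its stop. The force rose to 22 N there, well under the 45 N limit.
- **Holding:** I held the lever down until two pictures about 1 s apart showed the roller still.
- **Easing up:** I let the lever rise at about 12–15 mm/s, roughly 0.3 rad/s of lid. I then lifted clear and moved the arm away.
- **Last checks:** The final pictures show the lid and lever back in their starting positions and the roller against the front stop. The tool force reads about 0 N. The dispenser had not moved. I did not compare the other bench items in a final full picture, but the arm never went near them.
- **One disagreement:** The measured travel down was about 43 mm against the 46 mm given. I put this down to the tilt of the pad and the error in my height measurement. The force rise and the pad's place in the picture both showed the lever at its stop.

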